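Find the full die case by weight and lock it in the chest

TASK

One of the three identical grey cases on the bench still has its steel block inside, the other two are empty: find the heavy one by feel and set it down, upright, in the wooden chest, without dropping it in. Then shut the lid fully, and after that turn the steel turnbutton across the lid until it meets its stop. Leave the two empty cases standing upright on the bench and do not disturb the hammer, cup and jar.

Things in the scene. Friction and masses are not known exactly. Their poses are not given: they have to be found in the camera images.
- case_a: closed grey case, 110 (x) by 60 (y) by 60 mm high, origin at the centre of its underside; on top a black bar handle along x, 70 long, 16 wide, bar 76 to 88 mm above the underside (open below it). All three look alike: empty about 0.2 kg (0.18 to 0.26), with the steel block about 0.73 kg (0.68 to 0.79). Which one is full changes every time; the name says nothing
- case_b: closed grey case, 110 (x) by 60 (y) by 60 mm high, origin at the centre of its underside; on top a black bar handle along x, 70 long, 16 wide, bar 76 to 88 mm above the underside (open below it). All three look alike: empty about 0.2 kg (0.18 to 0.26), with the steel block about 0.73 kg (0.68 to 0.79). Which one is full changes every time; the name says nothing
- case_c: closed grey case, 110 (x) by 60 (y) by 60 mm high, origin at the centre of its underside; on top a black bar handle along x, 70 long, 16 wide, bar 76 to 88 mm above the underside (open below it). All three look alike: empty about 0.2 kg (0.18 to 0.26), with the steel block about 0.73 kg (0.68 to 0.79). Which one is full changes every time; the name says nothing
- chest: fixed open-topped wooden chest, outside 180 (x) by 140 (y) by 115 mm high, walls 8, inner floor 12 mm above its underside; origin at the centre of its underside. Lid hinged along its +y side. On its -y side a ledge block, 70 (x) by 34 (y), 125 mm high, carries the turnbutton. A case fits in either way round, handle included, under the shut lid
- lid (a joint): hinge of the wooden lid (180 by 140 by 10 mm), rad: 0 = shut, flat on the rim, its top 125 mm above the bench; 1.57 = upright; starts open at 1.7 to 1.88, leaning back over the chest's +y side; limit 1.9. Stiff hinge: the lid stays where it is left and takes 1 to 5 N at its free edge to move
- lid_hinge (a point): middle of the lid's hinge line, fixed to the chest at its (0, +70, 115) mm; axes as the chest; the line runs along the chest's x
- lid_edge (a point): middle of the lid's free edge on its outer face, 140 mm from the hinge line; moves with the lid; its z is the outward normal of the lid's outer face, its y points to the hinge
- turnbutton (a joint): angle of the steel turnbutton about its upright pivot, rad, anticlockwise from above: 0 = long arm along the chest's +x, beside the lid; 1.57 = across the lid (chest's +y), against its stop. Starts at -0.8 to 0. Stays where left; takes 2 to 4 N on its arm to turn. Shut, it is 2 mm above the lid. Lid and turnbutton pass through one another: keep the order asked
- turnbutton_pivot (a point): pivot axis of the turnbutton at mid-height of its bar, fixed to the chest at its (0, -87, 135) mm; axes as the chest. The bar is 80 long, 18 wide and 16 mm thick (127 to 143 mm above the bench); it reaches 70 mm from the pivot one way and 10 mm the other
- turnbutton_tip (a point): end of the turnbutton's long arm, at mid-thickness, 70 mm from the pivot; its x points outward along the arm
- hammer: bystander: bench hammer lying on the bench, 240 mm long; origin under its middle, handle to its -x. Leave alone
- cup: bystander: white plastic cup, 72 mm across, 95 mm high; origin at the centre of its underside. Leave alone
- jar: bystander: amber glass jar with black cap, 66 mm across, 80 mm high; origin at the centre of its underside. Leave alone
There are look-alikes about, which are no part of the job. What is shaped like the case_a but purple is not meant.

How it is judged:
By the outcome, as a careful person would: the job done as asked, in the order asked, and still so for the second after the job is handed in, with the robot touching nothing.
It also fails if it takes over 72 s, if anything falls off the work surface, if the arm or the gripper's body presses on something with over 40 N, if the wrist force passes 120 N, or if a joint passes its speed limit or range.

ROBOT

A 7-joint arm with a two-finger parallel gripper is mounted at the origin on the work surface. World frame = base frame: x ahead of the robot, y to its left, z up, the work surface at z = 0. Lengths are in m, angles in rad, forces in N, time in s.
With the tool pointing down it reaches from about 0.4 to 0.85 m from the base axis. Payload 10.4 kg.
Tool frame: the origin (TCP) lies midway between the tips of the shut fingers; the grasp point (between the pads) lies 19 mm behind it; z points along the fingers, y is the line along which they close (so a half turn about z gives the same grasp; the last joint's range is limited). The gripper opens to 87 mm and grips with 3 to 60 N. Pads are 19 mm wide; open, the fingers measure 117 mm over their backs; the gripper's body (75 mm by 190 mm) begins 51 mm behind the grasp point.
Start: joints at [1.274, 0.332, -0.065, 1.46, 0.022, 1.35, -0.088], TCP at [0.169, -0.602, 0.223] pointing down, gripper open.
Joint ranges: [-2.6, 2.6], [-0.5, 2.12], [-1.47, 1.34], [0.16, 2.42], [-1.27, 4.41], [0.06, 2.06], [-2.6, 2.6]. Speed limits (rad/s): [2.22, 2.22, 2.79, 2.79, 3.14, 3.14, 3.14].

INTERFACE

Orientations are given as a unit quaternion [x, y, z, w].
In Python, from bench import r gives the robot as it stands.
- The arm moves only by the tool arm_command, never from a script. Its argument "moves" is one flat list of numbers, 4 for each row, row after row: the shift along the tool's x, y, z in cm, then the turn about the tool's z in degrees. A call has 1 to 12 rows; each row shifts and turns the commanded pose from where the row before left it, along the tool's axes as they then stand; what a row does not reach is not made up. A row lasts 1/12 s, in which the tool goes at most 41.7 mm and 7.16 degrees, less where a joint would pass 70% of its speed; a pose out of reach is approached as far as the arm can. A call with a gripper value outside its range is refused whole. "fingers" is the opening in per cent of the stroke, from 0 (shut) to 100 (fully open), set as the call begins (left out, the last holds). The fingers move at their own pace and stop on an object; "squeeze" is the grip in N (left out, the last holds). Time passes only in rows, so rows that do not move let the fingers close. It gives the time, the measured TCP pose, the force, the opening and the grip force at its end, in the units of the state.
- r.read_state(): the state, without advancing time (a new reading comes with each control period).
- r.camera(name): name is "scene" or "top" or "wrist"; returns the picture (400x640x3 uint8, red, green, blue); there is no depth.
- r.camera_info(name): a dict with "fx", "fy", "cx", "cy" (pixels), "origin" and "attitude" of the camera in the world. Camera axes: x right, y up, looking along -z (the intrinsics and any distortion apply to the point x, -y, -z); pixel columns grow to the right and rows downward; lengths in m; the calibration is good to about 2 mm. A picture is of the moment at which its call begins: read the wrist's pose just before it. camera_info takes no time and is no camera call; for the wrist camera it gives the pose at the moment of the call.
- r.close_job(): hands the job in; it is judged then, once.
The state is a dict: "time": time; "joint_positions": joint angles; "joint_vel": joint speeds; "joint_torque": joint torques, N m; "ee_pos": TCP position; "eef_rot": TCP orientation; "ft_force": force on the tool from outside, world axes, zero at the start; "torque": the same for the moment, N m; "width": finger opening in m; "grip_force": force on a finger pad.
Only numpy, scipy, OpenCV 4.12 (cv2) and the standard library are available. Lean on these libraries where they do the work, as an engineer would, in place of code of your own. Each camera call takes 0.05 s, during which the arm holds its last target. There are 200 camera calls.

## Working session

There is one attempt and no reset: what is moved stays moved. The work goes in short steps, Python scripts to look and compute and a tool call to move; the robot and the scene stay as the last step left them, time stands still between calls to the robot, and variables do not carry over. Pictures are saved under pics/ and viewed, at most 10 in all, crops included, and the job is handed in when it is done.

Besides the shell and the picture viewer there is one more tool, called by a JSON object that holds its "name" and its "arguments". arm_command: Moves the arm, as the interface text tells. Its arguments: {"type":"object","properties":{"moves":{"type":"array"},"fingers":{"type":"number"},"squeeze":{"type":"number"}},"required":["moves"]}

```bash
mkdir -p pics
python3 - <<'E'
from bench import r
import cv2,numpy as np
for n in ("scene","top"):
    im=r.camera(n); cv2.imwrite(f"pics/{n}0.png",im[:,:,::-1]); 
    print(n,r.camera_info(n))
print(r.camera_info("wrist"))
print(r.read_state())
E
```

```text
scene {'fx': 453.4592463954775, 'fy': 453.4592463954775, 'cx': 311.562903297318, 'cy': 204.3618969942982, 'origin': array([ 1.10723775, -0.75979605,  0.93586209]), 'attitude': array([0.38274502, 0.12199398, 0.28537187, 0.87016471])}
top {'fx': 438.4101402674703, 'fy': 438.4101402674703, 'cx': 319.4492220485797, 'cy': 205.6902515404801, 'origin': array([ 0.4134086 , -0.01288954,  1.33401732]), 'attitude': array([-0.03387427,  0.04046165,  0.70658758, -0.70565529])}
{'fx': 343.9013941500451, 'fy': 343.9013941500451, 'cx': 318.2673299228061, 'cy': 199.55280201433297, 'origin': array([ 0.24985029, -0.57779179,  0.3837535 ]), 'attitude': array([-0.12136117,  0.0929891 , -0.59724815,  0.78734944])}
{'time': 0.1, 'joint_positions': array([ 1.2744144 ,  0.33283499, -0.06469367,  1.46083629,  0.02159622,
        1.34989868, -0.08846977]), 'joint_vel': array([ 0.00121287, -0.00251942,  0.00217867, -0.00187958, -0.00021455,
       -0.00033532, -0.00060482]), 'joint_torque': array([ 1.27207844e-03, -6.24550080e+01,  2.43672001e-02, -3.90724111e+01,
       -6.15201867e-02,  3.66012077e-02,  3.00764623e-05]), 'ee_pos': array([ 0.16888719, -0.60139771,  0.22182709]), 'eef_rot': array([ 9.90641972e-01,  1.36484694e-01, -1.14611315e-04, -6.30732405e-04]), 'ft_force': array([-0.36979073, -1.05053326,  0.20232324]), 'torque': array([ 0.02357393, -0.04762954, -0.0556803 ]), 'grip_force': 0.0, 'width': 0.08728182685752264}
```

View pics/top0.png

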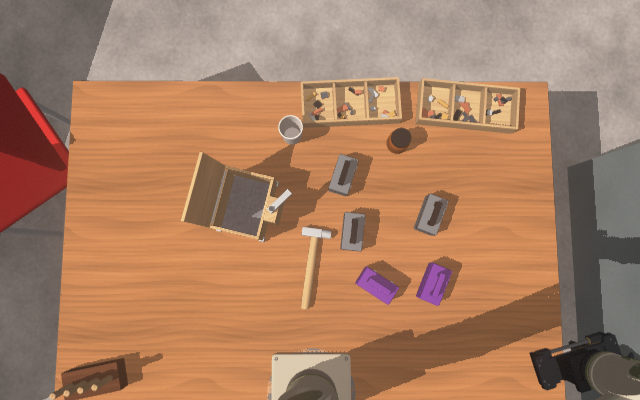

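View pics/scene0.png

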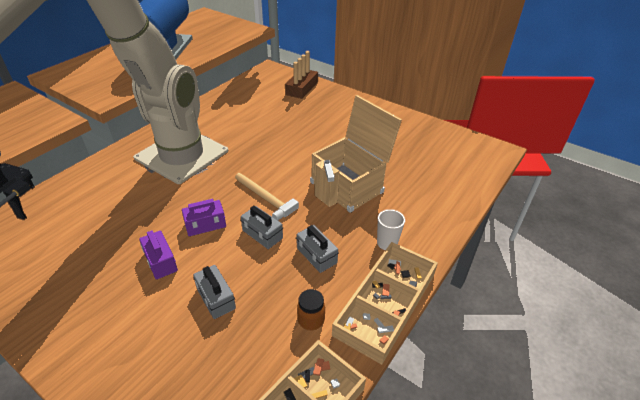

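Top view: the three grey cases are at about (344,174), (353,231) and (432,214). The chest is near (240,200), with its lid open to the left and the turnbutton at (268,210)→(290,192). The hammer lies at (312,265), the cup at (290,128) and the jar at (400,140).

```bash
cat > h.py <<'E'
from bench import r
import cv2,numpy as np
from scipy.spatial.transform import Rotation as R
def ray(info,px,z):
    px=np.atleast_2d(px).astype(float)
    d=np.c_[(px[:,0]-info['cx'])/info['fx'],-(px[:,1]-info['cy'])/info['fy'],-np.ones(len(px))]
    d=R.from_quat(info['attitude']).apply(d); o=info['origin']
    return o+d*((z-o[2])/d[:,2])[:,None]
def proj(info,P):
    c=R.from_quat(info['attitude']).inv().apply(np.atleast_2d(P)-info['origin'])
    return np.c_[info['cx']-info['fx']*c[:,0]/c[:,2],info['cy']+info['fy']*c[:,1]/c[:,2]]
E
python3 - <<'E'
from h import *
im=cv2.imread('pics/top0.png'); info=r.camera_info('top')
hsv=cv2.cvtColor(im,cv2.COLOR_BGR2HSV)
for n,(u,v) in dict(P=(344,174),Q=(353,231),S=(432,214)).items():
    m=np.zeros(im.shape[:2],np.uint8); w=im[v-26:v+26,u-24:u+24].max(2); m[v-26:v+26,u-24:u+24]=(w<48)
    k,lab,st,ce=cv2.connectedComponentsWithStats(m); i=1+st[1:,4].argmax()
    ys,xs=np.where(lab==i); P=ray(info,np.c_[xs,ys],.088)[:,:2]
    (c,s,a)=cv2.minAreaRect((P*1000).astype(np.float32)); 
    e=np.linalg.svd(P-P.mean(0),full_matrices=False)[2][0]
    print(n,st[i],c,s,np.degrees(np.arctan2(e[1],e[0])))
c=im[135:255,170:310]; cv2.imwrite('pics/chest.png',cv2.resize(c,None,fx=5,fy=5,interpolation=cv2.INTER_CUBIC))
E
```

```text
Traceback (most recent call last):
ValueError: attempt to get argmax of an empty sequence
```

Run:
```python
from h import *
im=cv2.imread('pics/top0.png'); info=r.camera_info('top')
c=im[135:255,170:310]; cv2.imwrite('pics/chest.png',cv2.resize(c,None,fx=5,fy=5,interpolation=cv2.INTER_CUBIC))
for n,(u,v) in dict(P=(344,174),Q=(353,231),S=(432,214)).items():
    w=im[v-22:v+22,u-17:u+17].max(2); t=np.sort(w.ravel())
    for th in (60,75):
        m=np.zeros(im.shape[:2],np.uint8); m[v-22:v+22,u-17:u+17]=(w<th)
        k,lab,st,ce=cv2.connectedComponentsWithStats(m)
        if k<2: print('none',t[[0,20,60,100,200]]);continue
        i=1+st[1:,4].argmax()
        ys,xs=np.where(lab==i); P=ray(info,np.c_[xs,ys],.088)[:,:2]
        (c,s,a)=cv2.minAreaRect((P*1000).astype(np.float32)); 
        e=np.linalg.svd(P-P.mean(0),full_matrices=False)[2][0]
        print(n,th,st[i],np.round(c),np.round(s),np.degrees(np.arctan2(e[1],e[0])))
```

```text
none [ 72  79  80  81 106]
P 75 [340 183   2   2   2] [609. -85.] [4. 0.] -135.50713555260805
none [ 75  80  81  82 109]
none [ 75  80  81  82 109]
none [74 78 81 82 99]
S 75 [428 222   1   1   1] [ 498. -334.] [0. 0.] 0.0
```

View pics/chest.png

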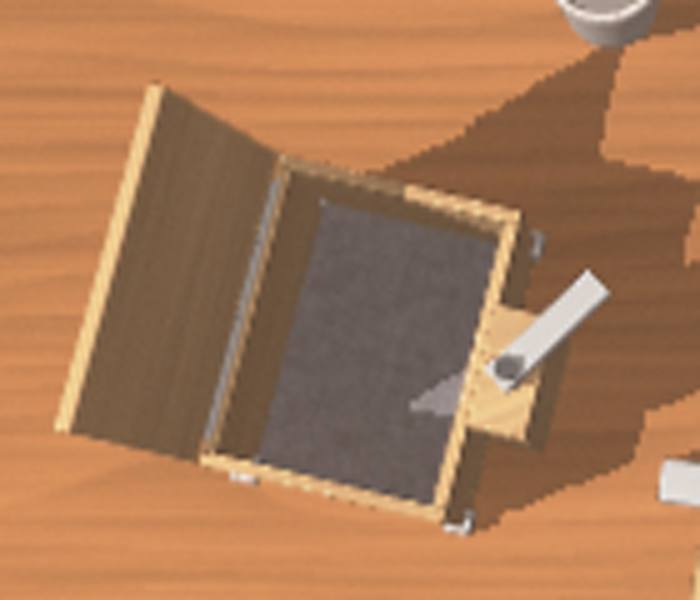

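The chest crop shows the rim corners at about (520,212), (440,520), (205,460) and (280,157), the pivot at (510,368) and the turnbutton end at (597,281).

Run:
```python
from h import *
im=cv2.imread('pics/top0.png'); info=r.camera_info('top')
for n,(u,v) in dict(P=(344,174),Q=(353,231),S=(432,214)).items():
    w=im[v-22:v+22,u-17:u+17].max(2)
    m=np.zeros(im.shape[:2],np.uint8); m[v-22:v+22,u-17:u+17]=(w<90)
    k,lab,st,ce=cv2.connectedComponentsWithStats(m)
    i=1+st[1:,4].argmax()
    ys,xs=np.where(lab==i); P=ray(info,np.c_[xs,ys],.086)[:,:2]
    (c,s,a)=cv2.minAreaRect((P*1000).astype(np.float32)); 
    e=np.linalg.svd(P-P.mean(0),full_matrices=False)[2][0]
    print(n,st[i],np.round(P.mean(0),3),np.round(c),np.round(s),np.degrees(np.arctan2(e[1],e[0])))
f=lambda q:np.array(q)/5+[170,135]
C=ray(info,f([(520,212),(440,520),(205,460),(280,157)]),.115); print(np.round(C,3)); c=C.mean(0)
e=(C[0]-C[1]+C[3]-C[2]); e2=(C[3]-C[0]+C[2]-C[1]); print('centre',c,np.linalg.norm(e)/2,np.linalg.norm(e2)/2,np.degrees(np.arctan2(e[1],e[0])),np.degrees(np.arctan2(-e2[0],e2[1])))
p=ray(info,f([(510,368),(597,281)]),.143);print(p,np.degrees(np.arctan2(*(p[1]-p[0])[[1,0]])))
s=r.read_state();T=R.from_quat(s['eef_rot']).as_matrix();print(T.round(3))
```

```text
P [338 161  12  24 126] [ 0.641 -0.095] [641. -95.] [15. 71.] 162.32117791930276
Q [350 219   8  25 139] [ 0.474 -0.122] [ 473. -122.] [16. 69.] 173.64307296626592
S [428 202  14  24 156] [ 0.523 -0.355] [ 524. -355.] [20. 73.] 158.09773064082694
[[0.622 0.103 0.115]
 [0.449 0.146 0.115]
 [0.483 0.277 0.115]
 [0.654 0.239 0.115]]
centre [0.55203233 0.19119448 0.115     ] 0.17643856546154985 0.13694107767238126 -13.230533421179725 -13.69246528992782
[[0.53126288 0.10531059 0.143     ]
 [0.57912297 0.05814279 0.143     ]] -44.58260080048004
[[ 0.963  0.27  -0.   ]
 [ 0.27  -0.963  0.001]
 [-0.    -0.001 -1.   ]]
```

{"name": "arm_command", "arguments": {"moves": [0,0,0,6.3,0,0,0,6.3,0,0,0,6.3,0,0,0,6.3,0,0,0,6.2,0,0,0,6.2,2,-3,0,0,2,-3,0,0,2,-3,0,0,2,-3,0,0,2,-3,0,0,2,-3,0,0], "fingers": 100, "squeeze": 35}}

```text
time: 1.1
ee_pos: [0.3486, -0.4781, 0.2223]
eef_rot: [0.982, -0.19, -0.0, -0.0]
ft_force: [0.4, -0.2, -0.2]
width: 0.0872
grip_force: 0.0
```

{"name": "arm_command", "arguments": {"moves": [2,-3,0,0,2,-3,0,0,2,-3,0,0,2,-3,0,0,2,-3,0,0,1.7,-3,0,0,0,0,0,0,0,0,0,0]}}

```text
time: 1.77
ee_pos: [0.5248, -0.3538, 0.2218]
eef_rot: [0.982, -0.188, -0.0, -0.001]
ft_force: [-0.3, -1.3, -0.1]
width: 0.0869
grip_force: 0.0
```

```bash
cat >> h.py <<'E'
def go(p,yaw):
    "turn needed (deg about tool z), then shift (cm) in the tool axes after that turn"
    s=r.read_state(); M=R.from_quat(s['eef_rot']).as_matrix(); y0=np.degrees(np.arctan2(M[1,0],M[0,0]))
    t=(y0-yaw+180)%360-180; a=np.radians(yaw); d=np.array(p)-s['ee_pos']
    x=[np.cos(a),np.sin(a)]; y=[np.sin(a),-np.cos(a)]
    print('t',round(s['time'],2),'pos',s['ee_pos'].round(4),'yaw',round(y0,1),'turn',round(t,1),'shift',np.round([d[:2]@x*100,d[:2]@y*100,-d[2]*100],2),'F',s['ft_force'].round(1),'w',round(s['width'],4),'grip',s['grip_force'],'j7',s['joint_positions'].round(2))
E
python3 - <<'E'
from h import *
go([.523,-.355,.066],-21.9)
im=r.camera("wrist");cv2.imwrite("pics/w1.png",im[:,:,::-1])
E
```

```text
t 1.77 pos [ 0.5248 -0.3538  0.2218] yaw -21.7 turn 0.2 shift [-0.12  0.18 15.58] F [-0.3 -1.3 -0.1] w 0.0869 grip 0.0 j7 [ 0.68  0.36 -0.21  1.43  0.07  1.36 -1.48]
```

View pics/w1.png

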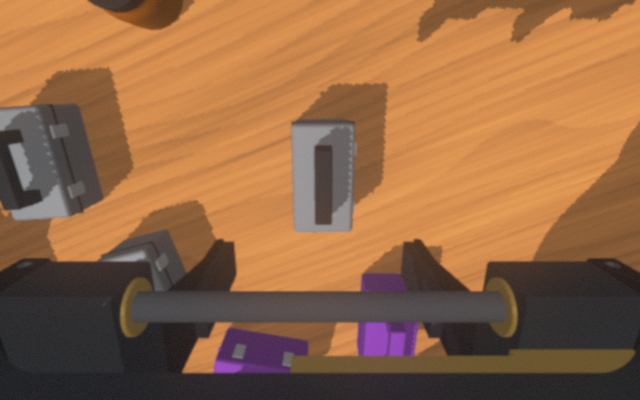

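The wrist view shows the case's handle at about (323,185), lined up with the fingers. I'll descend, grip and weigh it.

{"name": "arm_command", "arguments": {"moves": [0,0.1,3.5,0,0,0.1,3.5,0,0,0,3.5,0,0,0,2.5,0,0,0,1.5,0,0,0,1,0,0,0,0,0,0,0,0,0]}}

```text
time: 2.48
ee_pos: [0.522, -0.359, 0.068]
eef_rot: [0.982, -0.191, 0.0, 0.0]
ft_force: [0.4, -0.5, 0.4]
width: 0.087
grip_force: 0.0
```

{"name": "arm_command", "arguments": {"moves": [0,0,0,0,0,0,0,0,0,0,0,0,0,0,0,0,0,0,0,0,0,0,0,0,0,0,0,0,0,0,0,0], "fingers": 0}}

```text
time: 3.15
ee_pos: [0.5225, -0.358, 0.0676]
eef_rot: [0.982, -0.19, 0.0, 0.0]
ft_force: [-0.5, 0.1, 0.5]
width: 0.0422
grip_force: 0.0
```

{"name": "arm_command", "arguments": {"moves": [0,0,-0.5,0,0,0,-1,0,0,0,-1,0,0,0,-0.5,0,0,0,0,0,0,0,0,0,0,0,0,0]}}

```text
time: 3.73
ee_pos: [0.5223, -0.358, 0.0974]
eef_rot: [0.982, -0.19, -0.0, 0.0]
ft_force: [-0.5, -0.4, -0.1]
width: 0.0015
grip_force: 0.0
```

The fingers close slowly, at about 67 mm/s, so I lifted too soon. I'll reopen partway and retry.

{"name": "arm_command", "arguments": {"moves": [0,0,0,0,0,0,0,0,0,0,0,0,0,0,0,0,0,0,0,0,0,0,0,0,0,0,0,0,0,0,0,0], "fingers": 50}}

```text
time: 4.4
ee_pos: [0.5225, -0.3581, 0.0976]
eef_rot: [0.982, -0.19, 0.0, 0.0]
ft_force: [0.4, 0.0, 0.5]
width: 0.0414
grip_force: 0.0
```

Run:
```python
from h import *
go([.523,-.356,.067],-21.9)
im=r.camera("wrist");cv2.imwrite("pics/w2.png",im[:,:,::-1])
```

```text
t 4.4 pos [ 0.5225 -0.3581  0.0976] yaw -21.9 turn -0.0 shift [-0.03 -0.21  3.06] F [0.4 0.  0.5] w 0.0414 grip 0.0 j7 [ 0.68  0.45 -0.2   1.57  0.1   1.13 -1.49]
```

View pics/w2.png

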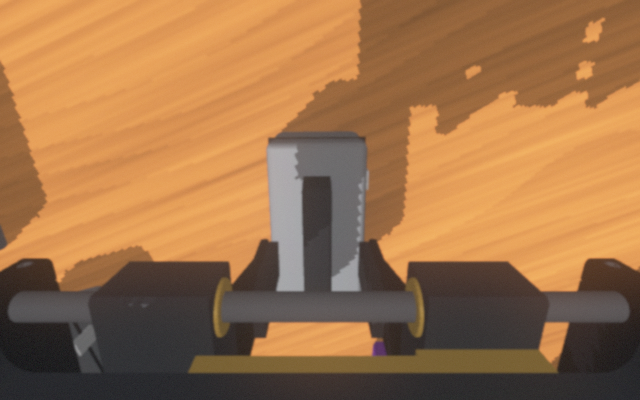

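The case is still upright, with its handle (317,230) centred between the fingers.

{"name": "arm_command", "arguments": {"moves": [0,0,1.5,0,0,0,1,0,0,0,0.6,0,0,0,0,0]}}

```text
time: 4.78
ee_pos: [0.5215, -0.3574, 0.0647]
eef_rot: [0.982, -0.19, -0.001, -0.001]
ft_force: [-0.5, 0.1, -0.3]
width: 0.0433
grip_force: 0.0
```

{"name": "arm_command", "arguments": {"moves": [0,0,0,0,0,0,0,0,0,0,0,0,0,0,0,0,0,0,0,0,0,0,0,0,0,0,0,0,0,0,0,0], "fingers": 0}}

```text
time: 5.45
ee_pos: [0.5227, -0.358, 0.0668]
eef_rot: [0.982, -0.19, 0.0, 0.0]
ft_force: [-0.4, 1.3, 2.5]
width: 0.0156
grip_force: 35.1
```

{"name": "arm_command", "arguments": {"moves": [0,0,-0.5,0,0,0,-1,0,0,0,-0.5,0,0,0,0,0,0,0,0,0,0,0,0,0]}}

```text
time: 5.95
ee_pos: [0.5224, -0.358, 0.0865]
eef_rot: [0.982, -0.19, -0.0, 0.0]
ft_force: [0.7, 0.9, -1.6]
width: 0.0157
grip_force: 35.0
```

About 2 N, so this one is empty. I'll set it back down and go to the next.

{"name": "arm_command", "arguments": {"moves": [0,0,0.8,0,0,0,0.6,0,0,0,0.4,0,0,0,0.15,0,0,0,0,0]}}

```text
time: 6.37
ee_pos: [0.5223, -0.3574, 0.0667]
eef_rot: [0.982, -0.19, -0.001, -0.0]
ft_force: [-1.2, 0.8, 1.8]
width: 0.0155
grip_force: 35.0
```

{"name": "arm_command", "arguments": {"moves": [0,0,0,0,0,0,0,0,0,0,0,0,0,0,0,0,0,0,0,0,0,0,0,0,0,0,0,0,0,0,0,0], "fingers": 55}}

```text
time: 7.03
ee_pos: [0.5225, -0.3581, 0.067]
eef_rot: [0.982, -0.19, 0.0, 0.0]
ft_force: [-0.4, 0.3, -0.0]
width: 0.047
grip_force: 0.0
```

{"name": "arm_command", "arguments": {"moves": [0,0,-2,0,0,0,-3,0,0,0,-3,0,0,0,-2,-5,0,0,0,-5,0,0,0,-5.5,0,0,0,0]}}

```text
time: 7.62
ee_pos: [0.5226, -0.3582, 0.1675]
eef_rot: [0.999, -0.054, 0.0, 0.0]
ft_force: [-0.1, -0.2, -1.2]
width: 0.0481
grip_force: 0.0
```

Run:
```python
from h import *
go([.474,-.122,.066],-6.4)
```

```text
t 7.62 pos [ 0.5226 -0.3582  0.1675] yaw -6.2 turn 0.2 shift [ -7.46 -22.93  10.15] F [-0.1 -0.2 -1.2] w 0.0481 grip 0.0 j7 [ 0.72  0.4  -0.25  1.5   0.1   1.26 -1.22]
```

{"name": "arm_command", "arguments": {"moves": [-1.2,-3.8,0,0,-1.2,-3.8,0,0,-1.2,-3.8,0,0,-1.3,-3.8,0,0,-1.3,-3.8,0,0,-1.3,-3.8,0,0,0,0,0,0,0,0,3,0,0,0,3,0,0,0,0,0]}}

```text
time: 8.45
ee_pos: [0.4702, -0.1224, 0.1024]
eef_rot: [0.998, -0.057, -0.004, -0.001]
ft_force: [-1.0, 0.0, -0.6]
width: 0.0478
grip_force: 0.0
```

Run:
```python
from h import *
go([.474,-.122,.066],-6.4)
im=r.camera("wrist");cv2.imwrite("pics/w3.png",im[:,:,::-1])
```

```text
t 8.45 pos [ 0.4702 -0.1224  0.1024] yaw -6.6 turn -0.2 shift [ 0.38 -0.08  3.64] F [-1.   0.  -0.6] w 0.0478 grip 0.0 j7 [ 0.53  0.17 -0.4   1.94  0.07  1.06 -1.58]
```

View pics/w3.png

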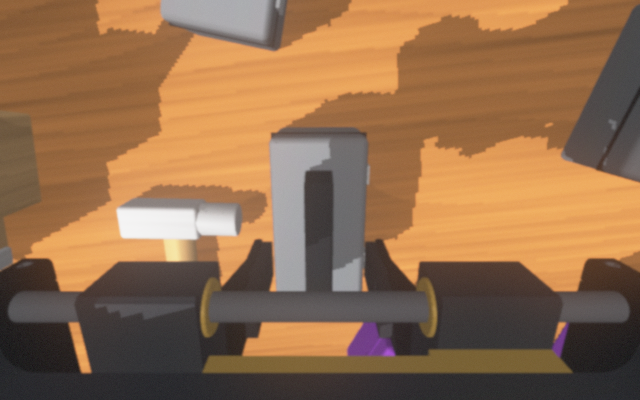

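Handle Q is centred between the fingers, at about (318,230).

{"name": "arm_command", "arguments": {"moves": [0.1,0,2,0,0,0,1,0,0,0,0.5,0,0,0,0,0]}}

```text
time: 8.83
ee_pos: [0.4741, -0.1233, 0.0719]
eef_rot: [0.998, -0.056, -0.001, -0.0]
ft_force: [-0.6, -0.2, 1.0]
width: 0.0482
grip_force: 0.0
```

{"name": "arm_command", "arguments": {"moves": [0,0,0,0,0,0,0,0,0,0,0,0,0,0,0,0,0,0,0,0,0,0,0,0,0,0,0,0,0,0,0,0], "fingers": 0}}

```text
time: 9.5
ee_pos: [0.4745, -0.1231, 0.0722]
eef_rot: [0.998, -0.056, 0.0, 0.0]
ft_force: [-0.5, 0.9, 1.6]
width: 0.0152
grip_force: 35.0
```

{"name": "arm_command", "arguments": {"moves": [0,0,-0.5,0,0,0,-1,0,0,0,-0.5,0,0,0,0,0,0,0,0,0,0,0,0,0]}}

```text
time: 10.0
ee_pos: [0.4743, -0.1233, 0.092]
eef_rot: [0.998, -0.056, -0.0, 0.0]
ft_force: [-0.5, -0.3, -1.9]
width: 0.016
grip_force: 35.0
```

About 2 N again, so Q is empty too. That leaves P, which I'll also check by weight.

{"name": "arm_command", "arguments": {"moves": [0,0,0.8,0,0,0,0.6,0,0,0,0.4,0,0,0,0.15,0,0,0,0,0]}}

```text
time: 10.42
ee_pos: [0.4738, -0.1229, 0.0723]
eef_rot: [0.998, -0.056, -0.001, -0.0]
ft_force: [-4.0, 2.1, 5.6]
width: 0.0159
grip_force: 35.0
```

{"name": "arm_command", "arguments": {"moves": [0,0,0,0,0,0,0,0,0,0,0,0,0,0,0,0,0,0,0,0,0,0,0,0,0,0,0,0,0,0,0,0], "fingers": 55}}

```text
time: 11.08
ee_pos: [0.4744, -0.1232, 0.0725]
eef_rot: [0.998, -0.056, 0.0, 0.0]
ft_force: [-0.2, 0.4, -0.7]
width: 0.0473
grip_force: 0.0
```

{"name": "arm_command", "arguments": {"moves": [0,0,-2,0,0,0,-3,0,0,0,-3,0,0,0,-1,5.5,0,0,0,5.6,0,0,0,0]}}

```text
time: 11.58
ee_pos: [0.4749, -0.1234, 0.1635]
eef_rot: [0.988, -0.155, 0.001, 0.0]
ft_force: [-1.0, -0.1, -1.4]
width: 0.0476
grip_force: 0.0
```

Run:
```python
from h import *
go([.641,-.095,.067],-17.7)
```

```text
t 11.58 pos [ 0.4749 -0.1234  0.1635] yaw -17.8 turn -0.1 shift [14.96 -7.75  9.65] F [-1.  -0.1 -1.4] w 0.0476 grip 0.0 j7 [ 0.53  0.1  -0.39  1.87  0.04  1.17 -1.75]
```

{"name": "arm_command", "arguments": {"moves": [3,-1.6,0,0,3,-1.6,0,0,3,-1.5,0,0,3,-1.5,0,0,3,-1.5,0,0,0,0,0,0,0,0,3,0,0,0,3,0,0,0,2,0,0,0,1,0,0,0,0.6,0,0,0,0,0]}}

```text
time: 12.58
ee_pos: [0.64, -0.0949, 0.0656]
eef_rot: [0.988, -0.152, -0.001, -0.0]
ft_force: [-0.4, -0.9, 0.9]
width: 0.0481
grip_force: 0.0
```

{"name": "arm_command", "arguments": {"moves": [0,0,0,0,0,0,0,0,0,0,0,0,0,0,0,0,0,0,0,0,0,0,0,0,0,0,0,0,0,0,0,0,0,0,0,0], "fingers": 0, "squeeze": 50}}

```text
time: 13.33
ee_pos: [0.6408, -0.0952, 0.0669]
eef_rot: [0.988, -0.152, 0.0, 0.0]
ft_force: [-0.9, -1.2, 5.4]
width: 0.0154
grip_force: 50.0
```

{"name": "arm_command", "arguments": {"moves": [0,0,-0.5,0,0,0,-1,0,0,0,-0.5,0,0,0,0,0,0,0,0,0,0,0,0,0]}}

```text
time: 13.83
ee_pos: [0.6403, -0.0949, 0.0862]
eef_rot: [0.988, -0.152, -0.0, 0.0]
ft_force: [-0.3, 0.3, -7.3]
width: 0.0156
grip_force: 50.0
```

7.3 N, so P is the heavy one. I'll lift it clear and work out the lid angle.

{"name": "arm_command", "arguments": {"moves": [0,0,-2,0,0,0,-3,0,0,0,-3,0,0,0,-3,0,0,0,-3,0,0,0,-2,0,0,0,0,0]}}

```text
time: 14.42
ee_pos: [0.6425, -0.0948, 0.2515]
eef_rot: [0.988, -0.152, 0.004, -0.0]
ft_force: [1.5, 0.2, -6.4]
width: 0.0155
grip_force: 50.0
```

Run:
```python
from h import *
info=r.camera_info('top')
A=R.from_euler('z',-13.5,degrees=True); c=np.array([.552,.191,0])
print(proj(info,c+A.apply([[x,70*1e-3,.115] for x in(-.09,.09)])))
for th in (1.7,1.75,1.8,1.85,1.88):
    y=.07-.14*np.cos(th);z=.115+.14*np.sin(th)
    yo=y+.01*np.sin(th);zo=z+.01*np.cos(th)
    q=proj(info,c+A.apply([[-.09,y,z],[.09,y,z],[-.09,yo,zo],[.09,yo,zo]])); print(th,((q-[170,135])*5).round().tolist())
go(c+A.apply([0,0,.23]),76.5); go(c+A.apply([0,-.024,.23]),-13.5)
```

```text
[[209.7780802  227.73616098]
 [226.24405123 165.61631678]]
1.7 [[96.0, 440.0], [190.0, 90.0], [77.0, 435.0], [172.0, 87.0]]
1.75 [[83.0, 437.0], [177.0, 88.0], [65.0, 432.0], [159.0, 84.0]]
1.8 [[70.0, 434.0], [165.0, 85.0], [53.0, 429.0], [147.0, 82.0]]
1.85 [[58.0, 431.0], [153.0, 83.0], [41.0, 426.0], [136.0, 80.0]]
1.88 [[51.0, 429.0], [146.0, 82.0], [34.0, 425.0], [129.0, 79.0]]
t 14.42 pos [ 0.6425 -0.0948  0.2515] yaw -17.5 turn -94.0 shift [ 25.68 -15.47   2.15] F [ 1.5  0.2 -6.4] w 0.0155 grip 49.99022305011749 j7 [ 0.37  0.4  -0.4   1.34  0.15  1.43 -1.9 ]
t 14.42 pos [ 0.6425 -0.0948  0.2515] yaw -17.5 turn -4.0 shift [-15.47 -23.28   2.15] F [ 1.5  0.2 -6.4] w 0.0155 grip 49.99022305011749 j7 [ 0.37  0.4  -0.4   1.34  0.15  1.43 -1.9 ]
```

{"name": "arm_command", "arguments": {"moves": [0,0,0,-4,-1.9,-2.9,0,0,-1.9,-2.9,0,0,-1.9,-2.9,0,0,-1.9,-2.9,0,0,-1.9,-2.9,0,0,-1.9,-2.9,0,0,-1.9,-2.9,0,0,-1.9,-2.9,0,0,0,0,0,0,0,0,0,0]}}

```text
time: 15.33
ee_pos: [0.5453, 0.1689, 0.2448]
eef_rot: [0.993, -0.115, -0.001, 0.0]
ft_force: [0.5, -2.7, -8.0]
width: 0.0156
grip_force: 50.0
```

Run:
```python
from h import *
A=R.from_euler('z',-13.5,degrees=True); c=np.array([.552,.191,0])
go(c+A.apply([0,-.025,.079]),-13.5)
im=r.camera("top");cv2.imwrite("pics/t2.png",cv2.resize(im[110:260,150:330,::-1],None,fx=4,fy=4,interpolation=cv2.INTER_CUBIC))
```

```text
t 15.33 pos [0.5453 0.1689 0.2448] yaw -13.2 turn 0.3 shift [ 0.14  0.2  16.58] F [ 0.5 -2.7 -8. ] w 0.0156 grip 49.989835023880005 j7 [ 0.1   0.25 -0.57  1.55  0.13  1.38 -2.28]
```

View pics/t2.png

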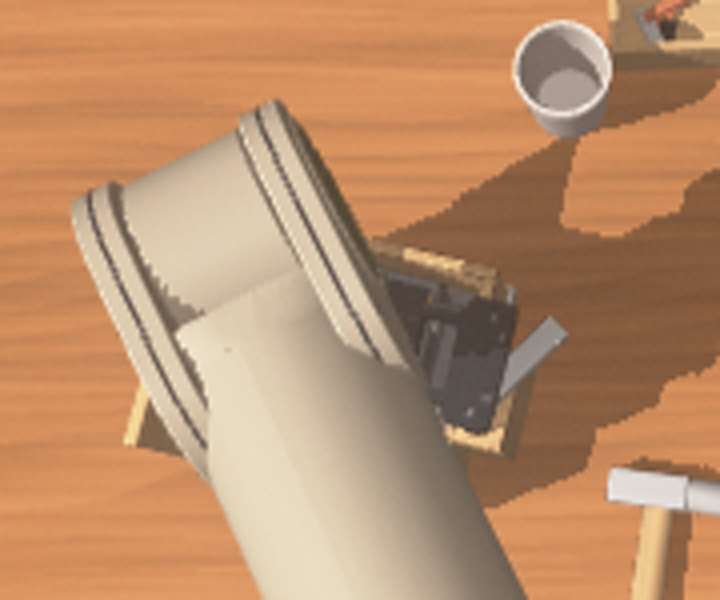

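The top view is blocked by the wrist, so I'll check clearance to the lid in the scene camera.

Run:
```python
from h import *
im=r.camera("scene");cv2.imwrite("pics/s2.png",cv2.resize(im[30:250,230:470,::-1],None,fx=2.7,fy=2.7,interpolation=cv2.INTER_CUBIC))
```

```text
(no output)
```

View pics/s2.png

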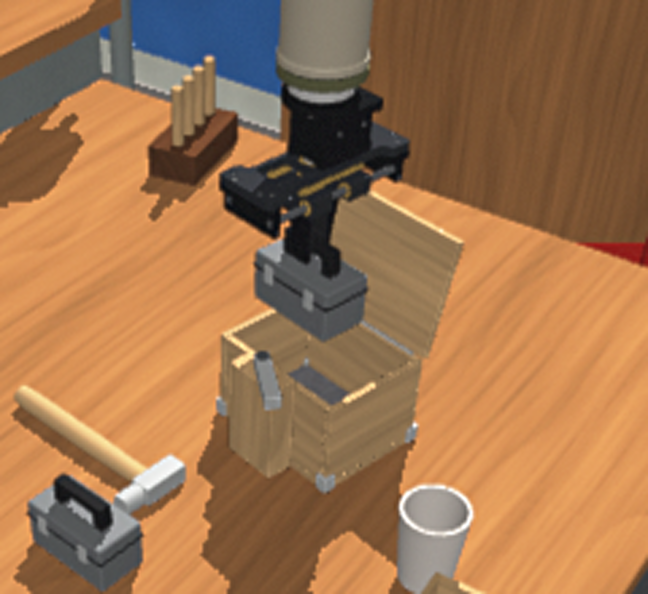

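The case hangs centred above the chest opening and the lid is clear. I'll lower it in stages.

{"name": "arm_command", "arguments": {"moves": [0.1,0.2,2.5,0.3,0,0,3,0,0,0,3,0,0,0,3,0,0,0,2,0,0,0,1,0,0,0,0,0,0,0,0,0]}}

```text
time: 16.1
ee_pos: [0.548, 0.1633, 0.1018]
eef_rot: [0.993, -0.121, -0.0, 0.0]
ft_force: [0.4, 0.3, -6.6]
width: 0.0157
grip_force: 50.0
```

Run:
```python
from h import *
A=R.from_euler('z',-13.5,degrees=True); c=np.array([.552,.191,0])
go(c+A.apply([0,-.025,.079]),-13.5)
```

```text
t 16.1 pos [0.548  0.1633 0.1018] yaw -13.9 turn -0.4 shift [-0.25 -0.28  2.28] F [ 0.4  0.3 -6.6] w 0.0157 grip 49.990296363830566 j7 [ 0.08  0.37 -0.54  1.72  0.21  1.11 -2.34]
```

{"name": "arm_command", "arguments": {"moves": [-0.1,-0.2,0,0,0,0,0.8,0,0,0,0.6,0,0,0,0.4,0,0,0,0,0,0,0,0,0]}}

```text
time: 16.6
ee_pos: [0.5469, 0.1661, 0.0832]
eef_rot: [0.993, -0.12, -0.0, 0.0]
ft_force: [0.1, 0.5, -7.0]
width: 0.0156
grip_force: 50.0
```

{"name": "arm_command", "arguments": {"moves": [0,0,0.2,0,0,0,0.1,0,0,0,0.1,0,0,0,0,0]}}

```text
time: 16.93
ee_pos: [0.547, 0.1661, 0.0794]
eef_rot: [0.993, -0.12, -0.0, 0.0]
ft_force: [0.1, -0.5, -6.9]
width: 0.0154
grip_force: 50.0
```

{"name": "arm_command", "arguments": {"moves": [0,0,0.1,0,0,0,0.1,0,0,0,0,0]}}

```text
time: 17.18
ee_pos: [0.5472, 0.1662, 0.0789]
eef_rot: [0.993, -0.12, 0.0, 0.0]
ft_force: [-6.3, -3.3, 8.2]
width: 0.0158
grip_force: 50.0
```

The case has touched down. I'll release it and rise.

{"name": "arm_command", "arguments": {"moves": [0,0,0,0,0,0,0,0,0,0,0,0,0,0,0,0,0,0,0,0,0,0,0,0,0,0,0,0], "fingers": 50}}

```text
time: 17.77
ee_pos: [0.5471, 0.1662, 0.0775]
eef_rot: [0.993, -0.12, 0.0, 0.0]
ft_force: [-0.3, 0.1, -0.2]
width: 0.0428
grip_force: 0.0
```

{"name": "arm_command", "arguments": {"moves": [0,0,-1,0,0,0,-2,0,0,0,-3,0,0,0,-3,0,0,0,-3,0,0,0,-3,0,0,0,-3,0,0,0,-3,0,0,0,0,0]}}

```text
time: 18.52
ee_pos: [0.5488, 0.1673, 0.2947]
eef_rot: [0.993, -0.12, 0.004, -0.002]
ft_force: [-0.2, 0.3, 0.1]
width: 0.0433
grip_force: 0.0
```

Run:
```python
from h import *
A=R.from_euler('z',-13.5,degrees=True); c=np.array([.552,.191,0])
go(c+A.apply([0,.160,.29]),-13.5); go(c+A.apply([0,.160,.29]),76.5)
```

```text
t 18.52 pos [0.5488 0.1673 0.2947] yaw -13.8 turn -0.3 shift [ -0.24 -18.38   0.47] F [-0.2  0.3  0.1] w 0.0433 grip 0.0 j7 [ 0.1   0.23 -0.57  1.47  0.12  1.47 -2.28]
t 18.52 pos [0.5488 0.1673 0.2947] yaw -13.8 turn -90.3 shift [18.38 -0.24  0.47] F [-0.2  0.3  0.1] w 0.0433 grip 0.0 j7 [ 0.1   0.23 -0.57  1.47  0.12  1.47 -2.28]
```

{"name": "arm_command", "arguments": {"moves": [0,0,0,-7,0,0,0,-7,0,0,0,-7,0,0,0,-7,0,0,0,-7,0,0,0,-7,0,0,0,-7,0,0,0,-7,0,0,0,-7,0,0,0,-7,0,0,0,-7,0,0,0,-7], "fingers": 0}}

```text
time: 19.52
ee_pos: [0.5469, 0.1663, 0.2881]
eef_rot: [0.816, 0.577, 0.0, 0.0]
ft_force: [0.0, -0.9, -0.3]
width: 0.0005
grip_force: 0.0
```

{"name": "arm_command", "arguments": {"moves": [0,0,0,-6,3,0,0,0,3,0,0,0,3,0,0,0,3,0,0,0,3,0,0,0,3,0,0,0,0,0,0,0]}}

```text
time: 20.18
ee_pos: [0.5881, 0.3471, 0.2866]
eef_rot: [0.785, 0.619, -0.0, -0.002]
ft_force: [-0.6, 1.0, 0.1]
width: 0.0007
grip_force: 0.0
```

Run:
```python
from h import *
A=R.from_euler('z',-13.5,degrees=True); c=np.array([.552,.191,0])
go(c+A.apply([0,.160,.21]),76.5)
im=r.camera("top");cv2.imwrite("pics/t3.png",cv2.resize(im[110:260,150:330,::-1],None,fx=4,fy=4,interpolation=cv2.INTER_CUBIC))
```

```text
t 20.18 pos [0.5881 0.3471 0.2866] yaw 76.6 turn 0.1 shift [-0.02  0.13  7.66] F [-0.6  1.   0.1] w 0.0007 grip 0.0 j7 [-0.13  0.54 -0.75  1.15  0.36  1.58 -1.04]
```

View pics/t3.png

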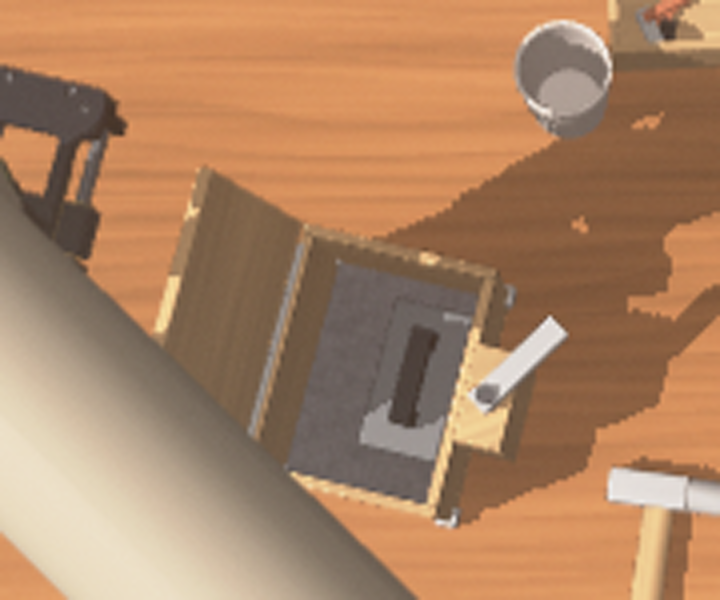

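The case stands upright in the chest with its handle at about (412,375), and the lid is clear. Next I'll shut the lid with the closed fingertips.

{"name": "arm_command", "arguments": {"moves": [0,0,3,0,0,0,3,0,0,0,1.5,0,0,0,0,0,-1.5,0,0,0,-1.5,0,0,0,-1.5,0,0,0,-1.5,0,0,0,-1.2,0,0,0,0,0,0,0], "squeeze": 20}}

```text
time: 21.07
ee_pos: [0.5737, 0.2687, 0.2146]
eef_rot: [0.788, 0.616, 0.001, 0.001]
ft_force: [0.0, 0.1, 0.6]
width: 0.0004
grip_force: 0.0
```

```bash
cat >> h.py <<'E'
A=R.from_euler('z',-13.5,degrees=True); c=np.array([.552,.191,0])
def where():
    s=r.read_state(); print('chest xyz',(A.inv().apply(s['ee_pos']-c)*100).round(2),'F chest',A.inv().apply(s['ft_force']).round(1),round(s['time'],1),s['joint_positions'].round(2))
E
python3 -c "
from h import *
where()"
```

```text
chest xyz [ 0.3   8.06 21.46] F chest [-0.   0.1  0.6] 21.1 [ 0.05  0.46 -0.76  1.42  0.32  1.39 -0.96]
```

{"name": "arm_command", "arguments": {"moves": [-1.3,0,0.1,0,-1.3,0,0.1,0,-1.6,0,0.6,0,-1.6,0,0.8,0,-1.3,0,1.1,0,-1.2,0,1.3,0,0,0,0,0]}}

```text
time: 21.65
ee_pos: [0.5525, 0.1877, 0.1709]
eef_rot: [0.788, 0.616, -0.002, 0.0]
ft_force: [0.8, -0.8, -0.1]
width: 0.0008
grip_force: 0.0
```

```bash
python3 -c "
from h import *
where()"
```

```text
chest xyz [ 0.12 -0.31 17.09] F chest [ 1.  -0.6 -0.1] 21.6 [ 0.2   0.37 -0.76  1.61  0.27  1.27 -0.84]
```

{"name": "arm_command", "arguments": {"moves": [-0.6,0,1,0,-0.6,0,1,0,-0.3,0,1,0,-0.2,0,0.9,0,0,0,0.6,0,0,0,0,0,0,0,0,0]}}

```text
time: 22.23
ee_pos: [0.5486, 0.1741, 0.127]
eef_rot: [0.787, 0.617, -0.001, -0.0]
ft_force: [0.0, 0.7, 0.6]
width: 0.0005
grip_force: 0.0
```

```bash
python3 -c "
from h import *
where()"
```

```text
chest xyz [ 0.06 -1.72 12.7 ] F chest [-0.1  0.7  0.6] 22.2 [ 0.22  0.39 -0.74  1.68  0.29  1.18 -0.84]
```

Now press down gently until I feel the rim.

{"name": "arm_command", "arguments": {"moves": [0,0,0.2,0,0,0,0.2,0,0,0,0,0]}}

```text
time: 22.48
ee_pos: [0.5491, 0.1744, 0.1254]
eef_rot: [0.787, 0.617, 0.0, 0.0]
ft_force: [-7.2, -2.7, 18.0]
width: 0.0003
grip_force: 8.7
```

```bash
python3 -c "
from h import *
where()"
```

```text
chest xyz [ 0.1  -1.68 12.54] F chest [-6.4 -4.3 18. ] 22.5 [ 0.22  0.4  -0.74  1.68  0.29  1.18 -0.84]
```

The lid is shut: contact is firm at z = 0.125. Now for the turnbutton.

{"name": "arm_command", "arguments": {"moves": [0,0,-2.5,0,0,0,-2.5,0,-3.2,0.6,0,0,-3.2,0.6,0,0,-3.2,0.6,0,0,-3.2,0.7,0,0,0,0,0,0,0,0,0,0]}}

```text
time: 23.15
ee_pos: [0.5428, 0.0415, 0.1735]
eef_rot: [0.788, 0.615, -0.0, 0.0]
ft_force: [0.2, 0.4, 1.0]
width: 0.0005
grip_force: 0.0
```

Run:
```python
from h import *
where()
im=r.camera("top");cv2.imwrite("pics/t4.png",cv2.resize(im[110:260,150:330,::-1],None,fx=4,fy=4,interpolation=cv2.INTER_CUBIC))
```

```text
chest xyz [  2.59 -14.75  17.35] F chest [0.1 0.4 1. ] 23.1 [ 0.46  0.26 -0.72  1.71  0.18  1.23 -0.54]
```

{"name": "arm_command", "arguments": {"moves": [0,0,2,0,0,0,2,0,0,0,0,0,1.3,0.4,0,0,1.4,1,0,0,1.4,1,0,0,1.1,0.3,0,0,1.1,0.3,0,0,0,0,0,0]}}

```text
time: 23.95
ee_pos: [0.5873, 0.1008, 0.134]
eef_rot: [0.786, 0.618, 0.001, -0.0]
ft_force: [-1.1, -0.4, -0.6]
width: 0.0004
grip_force: 0.1
```

```bash
python3 -c "
from h import *
where()"
```

```text
chest xyz [ 5.54 -7.95 13.4 ] F chest [-1.  -0.7 -0.6] 23.9 [ 0.31  0.42 -0.7   1.62  0.29  1.2  -0.69]
```

{"name": "arm_command", "arguments": {"moves": [1.1,-0.3,0,0,1.1,-0.4,0,0,1.1,-1,0,0,0.5,-0.8,0,0,0.3,-0.6,0,0,0,0,0,0]}}

```text
time: 24.45
ee_pos: [0.5651, 0.147, 0.1339]
eef_rot: [0.786, 0.618, 0.0, -0.0]
ft_force: [-1.0, 0.4, -0.7]
width: 0.0001
grip_force: 0.0
```

```bash
python3 -c "
from h import *
where()"
```

```text
chest xyz [ 2.3  -3.98 13.39] F chest [-1.1  0.1 -0.7] 24.4 [ 0.26  0.4  -0.73  1.65  0.28  1.2  -0.77]
```

Keep pushing toward -x in small steps until the stop is felt.

{"name": "arm_command", "arguments": {"moves": [0,-0.3,0,0,0,-0.3,0,0,0,0,0,0]}}

```text
time: 24.7
ee_pos: [0.5606, 0.1464, 0.1338]
eef_rot: [0.787, 0.617, 0.0, 0.0]
ft_force: [0.4, 0.6, 0.6]
width: 0.0002
grip_force: 0.1
```

```bash
python3 -c "
from h import *
where()"
```

```text
chest xyz [ 1.88 -4.13 13.38] F chest [0.2 0.7 0.6] 24.7 [ 0.26  0.39 -0.73  1.67  0.28  1.19 -0.78]
```

{"name": "arm_command", "arguments": {"moves": [0,-0.3,0,0,0,-0.2,0,0,0,0,0,0]}}

```text
time: 24.95
ee_pos: [0.5586, 0.1467, 0.1341]
eef_rot: [0.788, 0.616, 0.003, 0.002]
ft_force: [13.7, 0.1, -7.1]
width: 0.0003
grip_force: 6.9
```

```bash
python3 -c "
from h import *
where()"
```

```text
chest xyz [ 1.68 -4.16 13.41] F chest [13.3  3.3 -7.1] 24.9 [ 0.26  0.38 -0.73  1.68  0.27  1.18 -0.78]
```

It is at the stop, with 13 N resisting. I'll back off and check.

{"name": "arm_command", "arguments": {"moves": [0,1,0,0,0,1.5,0,0,0,0,-3,0,0,0,-3,0,0,0,-3,0,-3,3,-2,0,-3,2,0,0,-3,2,0,0,-3,0,0,0,-3,0,0,0,-3,0,0,0,0,0,0,0]}}

```text
time: 25.95
ee_pos: [0.6015, -0.0539, 0.2407]
eef_rot: [0.79, 0.613, -0.002, 0.001]
ft_force: [0.9, -0.5, 0.4]
width: 0.0003
grip_force: 0.0
```

Run:
```python
from h import *
where()
im=r.camera("top");cv2.imwrite("pics/t5.png",cv2.resize(im[90:310,150:470,::-1],None,fx=2.5,fy=2.5,interpolation=cv2.INTER_CUBIC))
```

```text
chest xyz [ 10.53 -22.66  24.07] F chest [ 1.  -0.3  0.4] 25.9 [ 0.53  0.35 -0.66  1.46  0.22  1.4  -0.39]
```

View pics/t5.png

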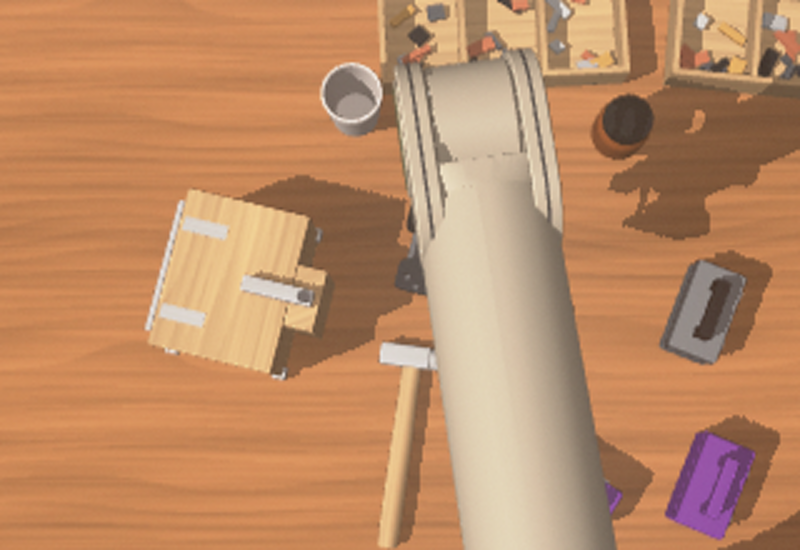

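The lid is shut and the turnbutton lies across it, from the pivot at (308,296) to the tip at (243,284). One quick angle check, then I'll hand it in.

Run:
```python
from h import *
i=r.camera_info('top')
for d in (90,84):
    a=np.radians(d); print(d,((proj(i,c+A.apply([[0,-.087,.143],[.07*np.cos(a),-.087+.07*np.sin(a),.143]]))-[150,90])*2.5).round(0).tolist())
print(r.close_job())
```

```text
90 [[304.0, 296.0], [242.0, 281.0]]
84 [[304.0, 296.0], [244.0, 275.0]]
the job is handed in; nothing more can be done
None
```

The heavy case is upright in the chest, the lid is shut, the turnbutton is against its stop and the job is handed in. The two empty cases were set back on the bench, though case Q was partly behind the arm in the last picture, and the hammer, cup and jar look undisturbed.

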